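# Trip-test the residual-current breaker of the bench supply box

### The job

Do the routine trip test on the bench supply box: press the yellow test button until the wide black breaker lever drops, then push that lever back up until it latches and stays up by itself. Finish by folding the clear cover fully shut over the breakers. Leave the three small blue breaker levers switched on (up) and do not shift anything else on the bench.

Things in the scene. Friction and masses are not known exactly. Their poses are not given: they have to be found in the camera images.
- supply_box: Grey sloping-front bench supply box, fixed to the bench; 270 mm wide (y), 205 mm deep (x), 60 mm high in front, 137 mm at the back. Its front panel rises away from the robot at 25 degrees. Right of the breakers is a socket outlet. Origin: middle of its underside; at yaw 0 its front faces the robot.
- breaker_panel: Front panel with the breaker row. Origin on its surface, middle of the row, 94 mm above the bench; x up the slope, y left, z straight out. Surface spans x -80 to +102 mm. Breaker faces stand out to z = 6 mm over x -50 to +50. The wide white breaker under test is centred at y = +34 mm; the three small ones at y = -20, -38, -56, their blue levers at x = -4 reaching z = 18 mm.
- button_top (a point): Middle of the top of the yellow round test button, 16 mm across, at x 36, y 34, z 15 mm in the panel frame when out. It is pressed straight into the panel (panel -z): travel 7 mm, trips at about 3 mm, 5 N when fully in; springs out by itself.
- test_button (a joint): Travel of the test button in m: 0 out, 0.007 fully in.
- lever_tip (a point): Middle of the end of the wide black lever, 24 mm wide (panel y), 10 mm thick, with a rounded end 11 mm thick. It turns about an axis along panel y at x -12, y 34, z -8 mm of the panel frame; its end, 36 mm from that axis, is at x +3, z 25 mm when up and x -27, z 25 mm when down.
- rcd_lever (a joint): Angle of the black lever, rad: 0 up (on, latched), 0.84 down (tripped), -0.10 the stop just past the latched position. A spring pulls it down. Pushed up from below it takes up to about 8 N, clicks over its catch near the top and stays; let go too early it falls back. Latched, it cannot be pushed down: only the button drops it.
- small_lever_1 (a joint): Angle of the blue lever nearest the black one, in rad: 0 up (on), 0.9 down (off).
- small_lever_2 (a joint): The same for the middle blue lever.
- small_lever_3 (a joint): The same for the rightmost blue lever.
- cover_hinge (a point): Middle of the hinge axis of the smoked clear cover, along panel y, at x = 86, y = 1.5, z = 2 mm in the panel frame (with the panel's axes; does not move with the cover).
- cover_tab (a point): Middle of the black finger tab on the cover's free edge: 46 mm wide, 9 mm thick, projecting 13 mm. The cover is a smoked clear box lid: 150 mm from hinge to free edge, 148 mm wide, 36 mm deep, walls 3 mm. The tab is 156 mm from the hinge along the cover, 28.5 mm outward. Site axes turn with the cover: x from tab to hinge, z out of the outer face. Closed: at x -70, y 1.5, z 32.5 mm of the panel.
- cover (a joint): Angle of the cover, rad: 0 closed over the breakers, 1.70 fully open, standing up and leaning over the panel towards the robot. Stiff hinge: it stays where left and takes about 1 N at the tab; its outer face can be pushed anywhere.
- timer: Bystander: round white and black wind-up timer, 64 mm across, 39 mm high; origin in the middle of its underside.
- powder_pot: Bystander: white pot with an orange band, 40 mm across, 47 mm high; origin in the middle of its underside.
- reagent_bottle: Bystander: white dropper bottle with a red cap, 32 mm across, 82 mm high; origin in the middle of its underside.
- vial: Bystander: small pale vial with a grey cap, 28 mm across, 35 mm high; origin in the middle of its underside.
- tape_reel: Bystander: small yellow reel lying flat, 44 mm across, 13 mm high; origin in the middle of its underside.
- pink_bottle: Bystander: white dropper bottle with a pink cap, 32 mm across, 82 mm high; origin in the middle of its underside.
- spring_clip: Bystander: grey spring clamp, 28 x 92 x 33 mm, lying on the bench; origin in the middle of its underside.

How it is judged:
On the way, in this order (a step that is already met when the one before it is completed fails the run):
1. the test button has been pressed and the black lever has dropped (value of joint rcd_lever above 0.7 rad), for 0.1 s.
2. the black lever is back up and latched (value of joint rcd_lever below 0.12 rad and value of joint test_button below 0.0015 m), for 0.3 s.
At the end, for the whole second after the job is handed in: The black lever is up and latched (below 0.12 rad), the test button is out (within 1.5 mm), the cover is closed (below 0.06 rad, about 9 mm at its free edge) and the three blue levers are up (below 0.25 rad) (all of step 2 and value of joint cover below 0.06 rad and value of joint each of small_lever_1, small_lever_2, small_lever_3 below 0.25 rad); the robot touches nothing.
It fails at once if a small blue breaker lever is knocked off (beyond 0.3 rad) (value of joint any of small_lever_1, small_lever_2, small_lever_3 above 0.3 rad).
It fails at once if a bystander is shifted by more than 30 mm (distance of any of timer, powder_pot, reagent_bottle, vial, tape_reel, pink_bottle, spring_clip from where it was at the start of the episode above 0.03 m).
It also fails if it takes over 54 s, if anything falls off the work surface, if the arm or the gripper's body presses on something with over 40 N, if the wrist force passes 120 N, or if a joint passes its speed limit or range.

### The arm

A 6-joint arm with a two-finger parallel gripper is mounted at the origin on a cart in front of the work surface, level with it; the furniture and walls round the work are solid. World frame = base frame: x ahead of the robot, y to its left, z up, the work surface at z = 0. Lengths are in m, angles in rad, forces in N, time in s.
With the tool pointing down it reaches from about 0.35 to 0.875 m from the base axis. Payload 15.5 kg.
Tool frame: the origin (TCP) lies on the centre line of the jaws, within the pads' length; the fingertips stand 22 mm ahead of it and the grasp point (between the pads) lies 3 mm ahead of it; z points along the fingers, y is the direction in which the jaws open and shut (so a half turn about z gives the same grasp; the last joint's range is limited). The gripper opens to 85 mm and grips with 20 to 120 N. Pads are 22 mm wide; open, the fingers measure 114 mm over their backs; the gripper's body (76 mm by 85 mm) begins 54 mm behind the grasp point. The pads swing forward as they close: fully open they stand 13 mm farther back than shut.
Start: joints at [1.212, 0.494, 1.345, -0, 1.302, -0.096], TCP at [0.162, 0.604, 0.253] pointing down, gripper open.
Joint ranges: [-2.91, 2.91], [-0.82, 2.16], [0.22, 2.67], [-1.22, 4.37], [0.12, 2.79], [-3.08, 3.08]. Speed limits (rad/s): [1.89, 1.89, 2.57, 3.01, 3.01, 3.01].

### API

Orientations are given as a unit quaternion [w, x, y, z].
In Python, from plant import arm gives the robot as it stands.
- The arm moves only by the tool drive_tool, never from a script. Its argument "motion" is one flat list of numbers, 7 for each row, row after row: the shift along the tool's x, y, z in cm, then the turn, a rotation vector about the tool's x, y, z in rad, then the finger opening in cm, from 0 to 8.54. A call has 1 to 8 rows; each row is the pose to reach, as a shift and turn from the pose commanded when the call began, along the tool's axes at that moment; what a row does not reach only later rows make up. A row lasts 1/10 s, in which the tool goes at most 50 mm and 8.59 degrees, less where a joint would pass 70% of its speed; a pose out of reach is approached as far as the arm can. A call with a gripper value outside its range is refused whole. The fingers move at their own pace and stop on an object; "grip_force" is the grip in N (left out, the last holds). Time passes only in rows, so rows that repeat a pose let the fingers close. It gives the time, the measured TCP pose, the force and the opening at its end, in the units of the state.
- arm.get_state(): the state, without advancing time (a new reading comes with each control period).
- arm.get_image(name): name is "scene" or "top" or "wrist"; returns a dict with "img" (420x560x3 uint8, blue, green, red), "camera_matrix" (3x3 intrinsics, pixels), "k1" (the pictures are not rectified: a ray, as slopes to the right and down, at radius r is drawn at 1 + k1 r^2 times it, then the intrinsics apply), "extrinsics" (4x4, takes a point from world to camera coordinates). Camera axes: x right, y down, z forward; pixel columns grow to the right and rows downward; lengths in m; the calibration is good to about 2 mm. A picture is of the moment at which its call begins. There is no depth.
- arm.sign_off(): hands the job in, once; it reports no verdict.
The state is a dict: "time_s": time; "joint_pos": joint angles; "qd": joint speeds; "joint_efforts": joint torques, N m; "eef_pos": TCP position; "ee_rot": TCP orientation; "force": force on the tool from outside, world axes, zero at the start; "wrist_torque": the same for the moment, N m; "gripper_width": opening from 0.0 (shut) to 1.0 (fully open).
Only numpy, scipy, OpenCV 4.12 (cv2) and the standard library are available. Lean on these libraries where they do the work, as an engineer would, in place of code of your own. Each camera call takes 0.05 s, during which the arm holds its last target. There are 200 camera calls.

## Working session

There is one attempt and no reset: what is moved stays moved. The work goes in short steps, Python scripts to look and compute and a tool call to move; the robot and the scene stay as the last step left them, time stands still between calls to the robot, and variables do not carry over. Pictures are saved under pics/ and viewed, about 8 in all and at most 12, crops included, and the job is handed in when it is done.

Besides the shell and the picture viewer there is one more tool, called after "Emit:" by a JSON object that holds its "name" and its "arguments", one argument or row to a line. drive_tool: Moves the arm, as the interface text tells. Its arguments: {"type":"object","properties":{"motion":{"type":"array"},"grip_force":{"type":"number"}},"required":["motion"]}

```bash
ls; mkdir -p pics; python3 - <<'E'
from plant import arm
import cv2
s=arm.get_state(); print(s)
for n in ("scene","top"):
    d=arm.get_image(n); cv2.imwrite(f"pics/{n}0.png",d["img"]); print(n,d["camera_matrix"],d["k1"],d["extrinsics"])
E
```

```text
pics
{'time_s': 0.0, 'joint_pos': array([ 1.21247322e+00,  4.94180486e-01,  1.34612433e+00,  5.82106680e-07,
        1.30251805e+00, -9.55313536e-02]), 'qd': array([ 0.00064191, -0.00104135, -0.00144208, -0.00114851,  0.00103285,
        0.00050367]), 'joint_efforts': array([-5.89711810e-03, -8.82149363e+01, -3.83871782e+01, -5.41464451e-04,
        1.03976033e-02,  3.88706189e-05]), 'eef_pos': array([0.16225851, 0.60322331, 0.25270423]), 'ee_rot': array([-1.38663198e-04,  1.31018166e-01,  9.91379777e-01, -5.99274799e-04]), 'force': array([-0.11664512, -0.56482363,  0.32225183]), 'wrist_torque': array([-0.01767932,  0.02616371,  0.01658332]), 'gripper_width': 1.0002436640800778}
scene [[475.57019493   0.         287.35311037]
 [  0.         475.57019493 208.29695598]
 [  0.           0.           1.        ]] -0.12622215416376728 [[ 0.65162877 -0.75844151 -0.01210047 -0.43399809]
 [-0.29392421 -0.23775997 -0.92578548  0.25635126]
 [ 0.69927713  0.60682507 -0.37785555  1.26715822]
 [ 0.          0.          0.          1.        ]]
top [[398.57701023   0.         286.6383735 ]
 [  0.         398.57701023 203.82534128]
 [  0.           0.           1.        ]] 0.04056402977942952 [[-0.00673582 -0.99997382  0.0026436  -0.06272106]
 [-0.99302428  0.00637775 -0.11773741  0.54485032]
 [ 0.11771747 -0.00341822 -0.99304124  1.09034884]
 [ 0.          0.          0.          1.        ]]
```

View pics/scene0.png

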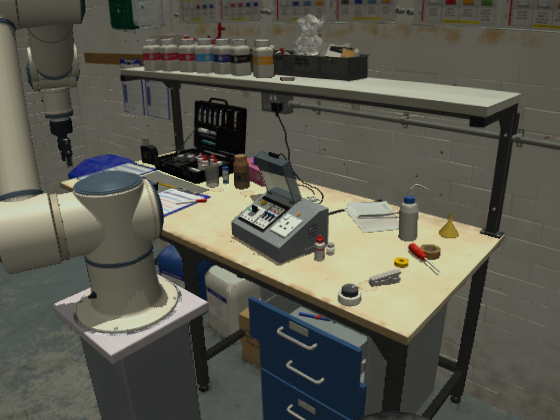

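View pics/top0.png

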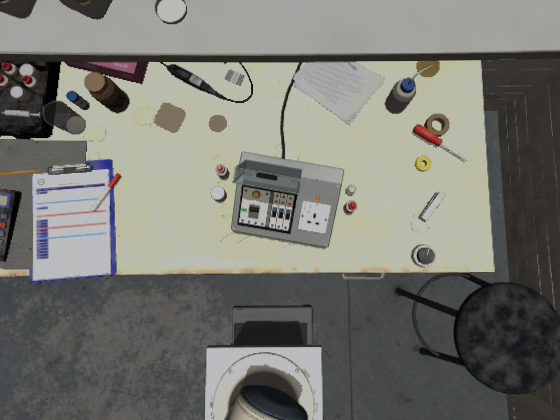

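The scene view shows the box at about (280,220) with its cover standing open. In the top view it spans about (232–344, 152–248), with the breakers at (240–297, 188–234). I'll enlarge both.

```bash
python3 - <<'E'
import cv2
a=cv2.imread("pics/top0.png")[145:255,225:355]; cv2.imwrite("pics/topc.png",cv2.resize(a,None,fx=6,fy=5.4545,interpolation=cv2.INTER_CUBIC)if 0 else cv2.resize(a,None,fx=5,fy=5,interpolation=cv2.INTER_CUBIC))
a=cv2.imread("pics/scene0.png")[145:265,225:345]; cv2.imwrite("pics/scenec.png",cv2.resize(a,None,fx=5,fy=5,interpolation=cv2.INTER_CUBIC))
E
```

```text
(no output)
```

View pics/topc.png

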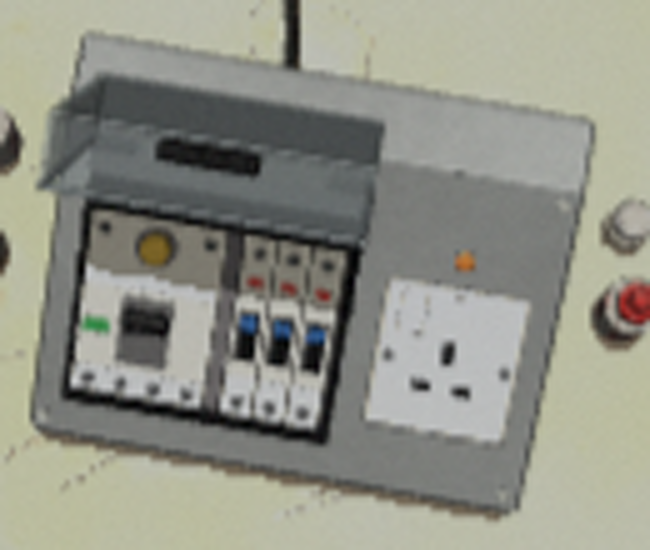

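View pics/scenec.png

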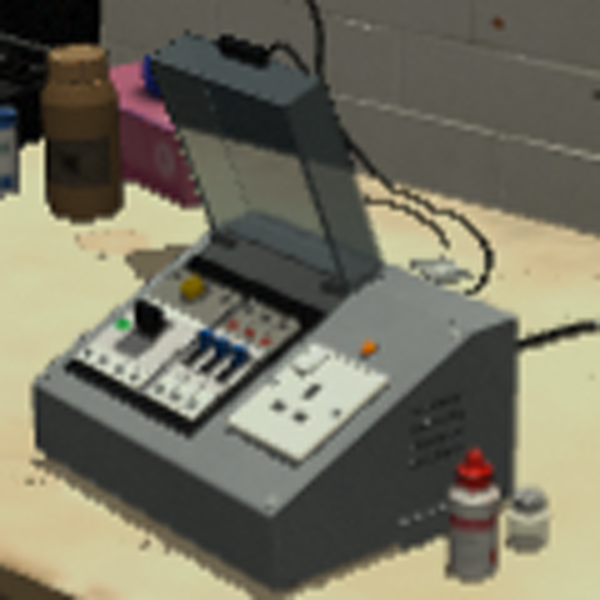

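The crops show, in top-crop pixels, the button at (155,247), the black lever tip at (147,318) and the blue levers at (249,325), (283,329) and (316,337). In the scene crop the button is at (193,288). I'll fit the panel pose from these points plus the box corners.

```bash
cat > h.py <<'E'
import numpy as np
from scipy.spatial.transform import Rotation as R
from scipy.optimize import least_squares
CAM={"scene":([475.57019493,287.35311037,208.29695598],-0.12622215416376728,[[0.65162877,-0.75844151,-0.01210047,-0.43399809],[-0.29392421,-0.23775997,-0.92578548,0.25635126],[0.69927713,0.60682507,-0.37785555,1.26715822]]),
"top":([398.57701023,286.6383735,203.82534128],0.04056402977942952,[[-0.00673582,-0.99997382,0.0026436,-0.06272106],[-0.99302428,0.00637775,-0.11773741,0.54485032],[0.11771747,-0.00341822,-0.99304124,1.09034884]])}
def proj(c,P):
    (f,cx,cy),k,E=CAM[c]; E=np.array(E); p=E[:,:3]@P+E[:,3]; u=p[:2]/p[2]; u=u*(1+k*u@u); return f*u+[cx,cy]
def panel(x,y,yaw,z=.0938):
    Rm=(R.from_euler('z',yaw)*R.from_euler('y',-np.radians(25))).as_matrix(); return Rm,np.array([x,y,z])
E
cat > fit.py <<'E'
from h import *
T=[("b",155,247),("k",147,318),("s1",249,325),("s2",283,329),("s3",316,337),("FL",37,427),("FR",515,512),("BR",595,120),("BL",85,36),("tab",208,157)]
S=[("b",193,287),("k",149,308),("s1",207,338),("s2",224,346),("s3",241,353),("FL",37,383),("FR",268,517),("BR",519,320),("tab",243,47)]
D=dict(b=(36,34,15),k=(3,34,25),s1=(-1,-20,17),s2=(-1,-38,17),s3=(-1,-56,17))
obs=[("top",n,(np.array([u,v])+.5)/5-.5+[225,145]) for n,u,v in T]+[("scene",n,(np.array([u,v])+.5)/5-.5+[225,145]) for n,u,v in S]
def pt(n,q):
    x,y,yaw,yo,th=q; Rm,o=panel(x,y,yaw)
    if n=="tab":
        c,s=np.cos(th),np.sin(th); a=np.array([-156,0,30.5]); D_=np.array([86+a[0]*c+a[2]*s,1.5,2-a[0]*s+a[2]*c])
    elif n in D: D_=np.array(D[n])
    else:
        yy=yo*1000+(135 if n[1]=="L" else -135)
        if n[0]=="F": D_=np.array([-80,yy,0])
        else: D_=np.array([102,yy,0])+40*np.array([np.cos(np.radians(25)),0,-np.sin(np.radians(25))])
    return o+Rm@D_/1000
f=lambda q:np.concatenate([proj(c,pt(n,q))-p for c,n,p in obs])
r=least_squares(f,[.5,.05,-.15,-.03,1.5],loss='soft_l1',f_scale=.5,x_scale=[.1,.1,.1,.1,.1])
print(r.x); 
for o,e in zip(obs,f(r.x).reshape(-1,2)): print(o[0],o[1],e.round(2))
for n in ["b","k","s1","tab"]: print(n,pt(n,r.x).round(4))
E
python3 fit.py
```

```text
[ 0.52639057 -0.01528131 -0.1809995  -0.04413231  1.63979371]
top b [0.36 0.58]
top k [-0.3  -0.53]
top s1 [-0.14  2.09]
top s2 [-0.17  2.48]
top s3 [0.   2.07]
top FL [-1.53 -0.38]
top FR [ 0.74 -0.09]
top BR [ 0.75 -0.74]
top BL [-0.2  -1.76]
top tab [0.72 0.09]
scene b [ 0.13 -0.89]
scene k [ 0.81 -1.33]
scene s1 [-1.25 -0.17]
scene s2 [-1.37 -0.16]
scene s3 [-1.44  0.08]
scene FL [-1.14 -0.79]
scene FR [ 1.23 -0.23]
scene BR [ 0.97 -1.16]
scene tab [0.24 0.75]
b [0.5584 0.0134 0.1226]
k [0.5248 0.0196 0.1177]
s1 [ 0.5148 -0.0335  0.1088]
tab [ 0.5754 -0.0227  0.2885]
```

```bash
sed -i 's/("s1",249,325),("s2",283,329),("s3",316,337),//; s/("s1",207,338),("s2",224,346),("s3",241,353),//' fit.py; python3 fit.py
cat >> h.py <<'E'
def goal(P,tip,tilt=0.,ahead=22):
    """TCP goal: fingertip at panel point tip (mm); tilt about panel y: 0 = along -panel z, 25deg = world down"""
    Rm,o=panel(*P)
    Rt=Rm@R.from_euler('y',np.radians(tilt)).as_matrix()
    M=np.column_stack([-Rt[:,0],Rt[:,1],-Rt[:,2]])
    return o+Rm@(np.array(tip)/1000)-M[:,2]*ahead/1000, M
def cur(s):
    q=s["ee_rot"]; return s["eef_pos"],R.from_quat([q[1],q[2],q[3],q[0]]).as_matrix()
def delta(s,P,tip,tilt=0.):
    p,M=cur(s); g,G=goal(P,tip,tilt)
    return (M.T@(g-p)*100).round(2),R.from_matrix(M.T@G).as_rotvec().round(3),g.round(4)
def tipnow(s,P,ahead=22):
    p,M=cur(s); Rm,o=panel(*P); return (Rm.T@(p+M[:,2]*ahead/1000-o)*1000).round(1)
E
python3 - <<'E'
from h import *
from plant import arm
s=arm.get_state(); P=(.5264,-.0153,-.181)
print(delta(s,P,(20,34,90)))
# shelf front edge at v=60 in top
(f,cx,cy),k,E=CAM["top"]; E=np.array(E); C=-E[:,:3].T@E[:,3]; d=E[:,:3].T@np.array([0,(60-cy)/f,1]); print(C,[(z,(C+d*(z-C[2])/d[2]).round(3)) for z in (.3,.4,.5)])
E
```

```text
[ 0.5249458  -0.01427543 -0.18361623 -0.04455936  1.64981832]
top b [0.   1.11]
top k [-0.69 -0.01]
top FL [-1.8   0.08]
top FR [0.44 0.64]
top BR [0.64 0.04]
top BL [-0.28 -1.25]
top tab [0.44 0.03]
scene b [-0.34 -0.83]
scene k [ 0.32 -1.28]
scene FL [-1.55 -0.73]
scene FR [ 0.59 -0.08]
scene BR [ 0.51 -0.99]
scene tab [0.12 0.63]
b [0.557  0.0144 0.1226]
k [0.5234 0.0206 0.1177]
s1 [ 0.5133 -0.0325  0.1088]
tab [ 0.5755 -0.0221  0.2888]
(array([-48.04, -47.12,   4.95]), array([-0.019, -0.436, -0.08 ]), array([0.5038, 0.0234, 0.2038]))
[ 0.41227401 -0.06246728  1.14707644] [(0.3, array([ 0.836, -0.068,  0.3  ])), (0.4, array([ 0.786, -0.067,  0.4  ])), (0.5, array([ 0.736, -0.066,  0.5  ]))]
```

Emit:
{"name": "drive_tool", "arguments": {
  "motion": [-48,-47,3,-0.019,-0.436,-0.08,0,-48,-47,3,-0.019,-0.436,-0.08,0,-48,-47,3,-0.019,-0.436,-0.08,0,-48,-47,3,-0.019,-0.436,-0.08,0,-48,-47,3,-0.019,-0.436,-0.08,0,-48,-47,3,-0.019,-0.436,-0.08,0,-48,-47,3,-0.019,-0.436,-0.08,0,-48,-47,3,-0.019,-0.436,-0.08,0],
  "grip_force": 60
}}

```text
time_s: 0.9
eef_pos: [0.3658, 0.2578, 0.2354]
ee_rot: [0.216, 0.088, 0.972, -0.019]
force: [1.3, 0.0, -0.7]
gripper_width: -0.003
```

```bash
python3 - <<'E'
from h import *
from plant import arm
s=arm.get_state(); P=(.5257,-.0148,-.182)
print(s["joint_pos"],s["gripper_width"],delta(s,P,(20,34,90)))
E
```

```text
[ 0.71053313  0.20375702  1.99716333 -0.51862082  0.72357915 -0.32395859] -0.0034335904587787943 (array([-14.72, -20.54,  10.33]), array([0.002, 0.   , 0.001]), array([0.5031, 0.0239, 0.2038]))
```

Emit:
{"name": "drive_tool", "arguments": {
  "motion": [-14.7,-20.5,10.3,0,0,0,0,-14.7,-20.5,10.3,0,0,0,0,-14.7,-20.5,10.3,0,0,0,0,-14.7,-20.5,10.3,0,0,0,0,-14.7,-20.5,10.3,0,0,0,0,-14.7,-20.5,10.3,0,0,0,0,-14.7,-20.5,10.3,0,0,0,0,-14.7,-20.5,10.3,0,0,0,0]
}}

```text
time_s: 1.7
eef_pos: [0.5022, 0.0251, 0.2036]
ee_rot: [0.215, 0.09, 0.972, -0.019]
force: [0.1, 0.5, -0.2]
gripper_width: -0.003
```

```bash
python3 - <<'E'
from h import *
from plant import arm
import cv2
s=arm.get_state(); P=(.5257,-.0148,-.182)
print(s["force"],tipnow(s,P),delta(s,P,(36,34,25)))
d=arm.get_image("wrist"); print(repr(d["camera_matrix"]),d["k1"],repr(d["extrinsics"]))
cv2.imwrite("pics/w1.png",d["img"])
E
```

```text
[ 0.08816097  0.52572349 -0.20408302] [18.9 35.  90.3] (array([-1.72, -0.1 ,  6.53]), array([ 0.   , -0.001, -0.002]), array([0.5444, 0.0163, 0.1516]))
array([[340.84465369,   0.        , 279.33358807],
       [  0.        , 340.84465369, 212.62896279],
       [  0.        ,   0.        ,   1.        ]]) -0.05764228749742441 array([[ 0.18277494,  0.98315403,  0.00121579, -0.116125  ],
       [ 0.740196  , -0.13842109,  0.65798896, -0.46824484],
       [ 0.64707279, -0.11936397, -0.75302659, -0.03243075],
       [ 0.        ,  0.        ,  0.        ,  1.        ]])
```

View pics/w1.png

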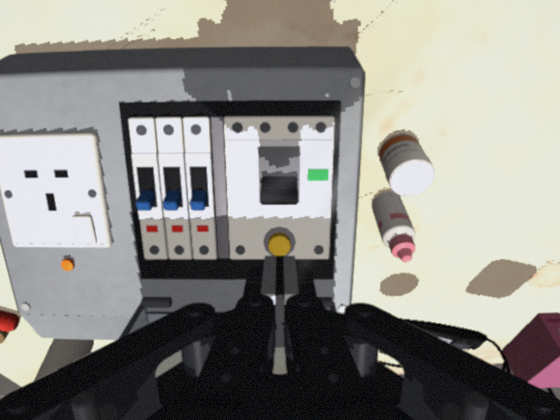

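The wrist view shows the button at (279,244), the lever at (279,190), still up, and the white breaker corners at about (225,117), (336,117), (230,260) and (331,260). I'll refine the panel pose with these.

```bash
python3 - <<'E'
from h import *
import h
from plant import arm
h.CAM["w"]=([340.84465369,279.33358807,212.62896279],-0.05764228749742441,[[0.18277494,0.98315403,0.00121579,-0.116125],[0.740196,-0.13842109,0.65798896,-0.46824484],[0.64707279,-0.11936397,-0.75302659,-0.03243075]])
# points: button, breaker lower/upper edge mid (y34), small breakers lower edge mid (y -38), panel lower left corner y=+90.6
O=[((36,34,15),(279,244)),((-50,34,6),(281,117)),((50,34,6),(280,260)),((-50,-38,6),(170,117)),((50,-38,6),(178,259))]
f=lambda q:np.concatenate([proj("w",panel(*q)[1]+panel(*q)[0]@np.array(a)/1000)-b for a,b in O])
r=least_squares(f,[.5257,-.0148,-.182],x_scale=.1); print(r.x,f(r.x).reshape(-1,2).round(1))
P0=(.5257,-.0148,-.182);print(f(P0).reshape(-1,2).round(1))
s=arm.get_state(); P=r.x
print(tipnow(s,P),delta(s,P,(36,34,25)))
E
```

```text
[ 0.5251073  -0.01396426 -0.19729834] [[ 0.2  2.3]
 [-0.3 -0.3]
 [-1.1 -0.3]
 [-0.5 -1.1]
 [ 1.8 -0.4]]
[[-0.2  2.5]
 [-2.6 -0. ]
 [-1.2 -0.1]
 [-2.3  0.8]
 [ 2.1  0.8]]
[18.7 34.8 90.6] (array([-1.74, -0.13,  6.55]), array([ 0.008, -0.001,  0.013]), array([0.5443, 0.0169, 0.1516]))
```

Emit:
{"name": "drive_tool", "arguments": {
  "motion": [-1.7,-0.1,2,0,0,0,0,-1.7,-0.1,5,0,0,0,0,-1.7,-0.1,6,0,0,0,0,-1.7,-0.1,6,0,0,0,0]
}}

```text
time_s: 2.15
eef_pos: [0.5413, 0.0186, 0.1556]
ee_rot: [0.214, 0.088, 0.973, -0.019]
force: [-0.3, -0.7, -0.0]
gripper_width: -0.001
```

Emit:
{"name": "drive_tool", "arguments": {
  "motion": [0,0,0.5,0,0,0,0,0,0,1.0,0,0,0,0,0,0,1.5,0,0,0,0,0,0,1.5,0,0,0,0]
}}

```text
time_s: 2.55
eef_pos: [0.5486, 0.0165, 0.143]
ee_rot: [0.216, 0.088, 0.972, -0.019]
force: [-0.5, 0.4, 0.8]
gripper_width: 0.001
```

```bash
python3 - <<'E'
from h import *
from plant import arm
s=arm.get_state(); P=(.5254,-.0143,-.190)
print(tipnow(s,P),s["force"])
E
```

```text
[36.1 34.8 15.4] [-0.54057482  0.42873833  0.75975196]
```

Now at the button surface. Press in by about 6 mm.

Emit:
{"name": "drive_tool", "arguments": {
  "motion": [0,0,0.2,0,0,0,0,0,0,0.4,0,0,0,0,0,0,0.6,0,0,0,0,0,0,0.6,0,0,0,0,0,0,0.6,0,0,0,0]
}}

```text
time_s: 3.05
eef_pos: [0.5511, 0.0161, 0.1378]
ee_rot: [0.216, 0.088, 0.972, -0.019]
force: [-1.4, -0.4, 2.8]
gripper_width: -0.005
```

```bash
python3 - <<'E'
from h import *
from plant import arm
import cv2
s=arm.get_state(); P=(.5254,-.0143,-.190)
print(tipnow(s,P),s["force"])
cv2.imwrite("pics/w2.png",arm.get_image("wrist")["img"])
E
```

```text
[36.3 34.8  9.7] [-1.40060108 -0.35430377  2.75319858]
```

View pics/w2.png

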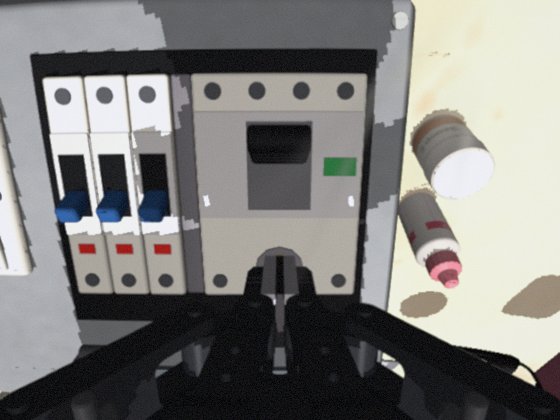

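The lever has dropped: its bar now sits at the low end of its slot, at (279,145). I'll retract and go below it.

Emit:
{"name": "drive_tool", "arguments": {
  "motion": [0,0,-2,0,0,0,0,0,0,-4.5,0,0,0,0,5,0,-4.5,0,0,0,0,9.6,0,-4.5,0,0,0,0,9.6,0,-4.5,0,0,0,0,9.6,0,-2,0,0,0,0,9.6,0,-0.3,0,0,0,0,9.6,0,-0.3,0,0,0,0]
}}

```text
time_s: 3.9
eef_pos: [0.4695, 0.0379, 0.1081]
ee_rot: [0.209, 0.09, 0.973, -0.026]
force: [-0.1, 0.3, -0.0]
gripper_width: 0.002
```

```bash
python3 - <<'E'
from h import *
from plant import arm
s=arm.get_state(); P=(.5254,-.0143,-.190)
print(tipnow(s,P),s["force"])
E
```

```text
[-52.9  40.4  18.3] [-0.14798854  0.33254392 -0.00036243]
```

Emit:
{"name": "drive_tool", "arguments": {
  "motion": [0,0,0,0,0,0,0,0,0,0,0,0,0,0]
}}

```text
time_s: 4.1
eef_pos: [0.4683, 0.0376, 0.1095]
ee_rot: [0.209, 0.09, 0.973, -0.026]
force: [-0.0, -0.3, -0.9]
gripper_width: -0.0
```

```bash
python3 - <<'E'
from h import *
from plant import arm
s=arm.get_state(); P=(.5254,-.0143,-.190)
print(tipnow(s,P),s["force"],delta(s,P,(-56,34,11)))
E
```

```text
[-53.3  39.9  20. ] [-0.00197899 -0.29106348 -0.94624751] (array([ 0.29, -0.6 ,  0.91]), array([-0.011, -0.011,  0.007]), array([0.4683, 0.0313, 0.1   ]))
```

Emit:
{"name": "drive_tool", "arguments": {
  "motion": [0.3,-0.6,0,-0.011,-0.011,0.007,0,0.3,-0.6,0.5,-0.011,-0.011,0.007,0,0.3,-0.6,0.9,-0.011,-0.011,0.007,0,0.3,-0.6,0.9,-0.011,-0.011,0.007,0]
}}

```text
time_s: 4.5
eef_pos: [0.4722, 0.0362, 0.1074]
ee_rot: [0.211, 0.094, 0.973, -0.027]
force: [0.1, 0.1, 0.2]
gripper_width: 0.003
```

Emit:
{"name": "drive_tool", "arguments": {
  "motion": [-0.4,0,0,0,0,0,0,-0.8,0,0,0,0,0,0,-1.2,0,0,0,0,0,0,-1.6,0,0,0,0,0,0,-2.0,0,0,0,0,0,0,-2.4,0,0,0,0,0,0,-2.4,0,0,0,0,0,0]
}}

```text
time_s: 5.2
eef_pos: [0.4931, 0.0321, 0.1173]
ee_rot: [0.21, 0.094, 0.973, -0.027]
force: [-3.6, -0.2, -0.4]
gripper_width: 0.0
```

```bash
python3 - <<'E'
from h import *
from plant import arm
s=arm.get_state(); P=(.5254,-.0143,-.190)
print(tipnow(s,P),s["force"])
E
```

```text
[-27.   39.1  16.4] [-3.59802874 -0.17495877 -0.40291891]
```

Emit:
{"name": "drive_tool", "arguments": {
  "motion": [-0.3,-0.3,0,0,0,0,0,-0.6,-0.3,0,0,0,0,0,-0.9,-0.3,0,0,0,0,0,-0.9,-0.3,0,0,0,0,0]
}}

```text
time_s: 5.6
eef_pos: [0.5015, 0.0277, 0.121]
ee_rot: [0.211, 0.094, 0.973, -0.027]
force: [-3.5, -1.5, -0.9]
gripper_width: 0.001
```

Emit:
{"name": "drive_tool", "arguments": {
  "motion": [-0.15,0,0,0,0,0,0,-0.15,0,0,0,0,0,0]
}}

```text
time_s: 5.8
eef_pos: [0.5026, 0.0275, 0.1214]
ee_rot: [0.21, 0.094, 0.973, -0.027]
force: [-3.1, -0.4, -0.2]
gripper_width: -0.001
```

```bash
python3 - <<'E'
from h import *
from plant import arm
import cv2
s=arm.get_state(); P=(.5254,-.0143,-.190)
print(tipnow(s,P),s["force"])
E
```

```text
[-16.   36.4  15.8] [-3.14012075 -0.37290623 -0.20441196]
```

Emit:
{"name": "drive_tool", "arguments": {
  "motion": [-0.1,0,0,0,0,0,0,-0.2,0,0,0,0,0,0,-0.2,0,0,0,0,0,0]
}}

```text
time_s: 6.1
eef_pos: [0.5041, 0.0272, 0.122]
ee_rot: [0.21, 0.094, 0.973, -0.027]
force: [-3.8, 1.9, -1.6]
gripper_width: -0.002
```

Emit:
{"name": "drive_tool", "arguments": {
  "motion": [-0.1,0,0,0,0,0,0,-0.2,0,0,0,0,0,0,-0.2,0,0,0,0,0,0]
}}

```text
time_s: 6.4
eef_pos: [0.5043, 0.0269, 0.1222]
ee_rot: [0.209, 0.094, 0.973, -0.028]
force: [-11.7, 6.1, -2.7]
gripper_width: -0.002
```

The force rose to 12 N with almost no motion, so the lever is at its stop. I'll back off, lift away and look.

Emit:
{"name": "drive_tool", "arguments": {
  "motion": [1,0,0,0,0,0,0,3,0,0,0,0,0,0,3.5,0,-3,0,0,0,0,3.5,0,-8,0,0,0,0,3.5,0,-8,0,0,0,0,3.5,0,-8,0,0,0,0,3.5,0,-8,0,0,0,0]
}}

```text
time_s: 7.1
eef_pos: [0.4433, 0.04, 0.1812]
ee_rot: [0.211, 0.094, 0.973, -0.027]
force: [0.1, 0.7, -0.7]
gripper_width: 0.002
```

```bash
python3 - <<'E'
from h import *
from plant import arm
import cv2
s=arm.get_state(); P=(.5254,-.0143,-.190)
print(tipnow(s,P),s["force"])
a=arm.get_image("wrist")["img"]; cv2.imwrite("pics/w3.png",a)
E
```

```text
[-45.6  37.5  95.6] [ 0.13911582  0.74621151 -0.69501933]
```

View pics/w3.png

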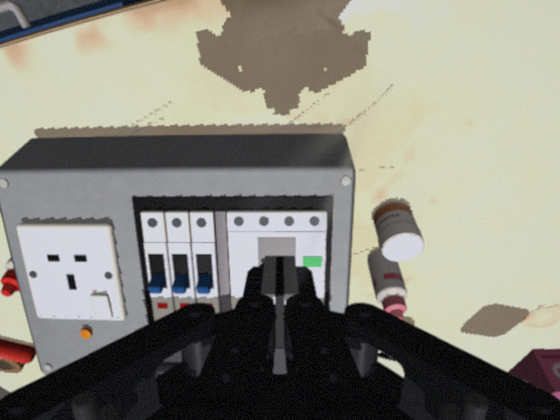

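The wide breaker's slot is bare at its low end, around (277,247), so the lever stayed up. The blue levers are also up. Next is the cover.

```bash
cat >> h.py <<'E'
PP=(.5254,-.0143,-.190)
def w2p(w): Rm,o=panel(*PP); return Rm.T@(np.array(w)-o)*1000
def p2w(p): Rm,o=panel(*PP); return o+Rm@np.array(p)/1000
def cov(th,r=125,h=38,gap=0):
    c,s=np.cos(th),np.sin(th); e=np.radians(25)
    n=np.array([s,0,c]); p=np.array([86,1.5,2])+np.array([-r*c,0,r*s])+(h+gap)*n
    return p+11*np.tanh(4*np.sin(th-e))*np.array([np.cos(e),0,-np.sin(e)])
E
python3 - <<'E'
from h import *
from plant import arm
s=arm.get_state()
b=cov(1.66,gap=20); wb=p2w(b); print("behind",wb)
wa=p2w(b*[0,1,0]); 
up=np.array([.455,.03,.345]); ov=wb.copy(); ov[2]=.345
for n,w in(("up",up),("over",ov),("behind",wb)): print(n,delta(s,PP,w2p(w),25))
E
```

```text
behind [ 0.62398285 -0.03173195  0.26923351]
up (array([ -8.96,  -1.  , -16.38]), array([-0.015,  0.427, -0.003]), array([0.455, 0.03 , 0.367]))
over (array([-25.12,  -3.77,  -8.98]), array([-0.015,  0.427, -0.003]), array([ 0.624 , -0.0317,  0.367 ]))
behind (array([-21.98,  -3.67,  -2.08]), array([-0.015,  0.427, -0.003]), array([ 0.624 , -0.0317,  0.2912]))
```

Emit:
{"name": "drive_tool", "arguments": {
  "motion": [0,0,-9,0,0,0,0,-9,-1,-16.4,-0.015,0.427,0,0,-9,-1,-16.4,-0.015,0.427,0,0,-9,-1,-16.4,-0.015,0.427,0,0,-9,-1,-16.4,-0.015,0.427,0,0,-9,-1,-16.4,-0.015,0.427,0,0,-9,-1,-16.4,-0.015,0.427,0,0,-9,-1,-16.4,-0.015,0.427,0,0]
}}

```text
time_s: 7.95
eef_pos: [0.4553, 0.0294, 0.3665]
ee_rot: [-0.0, 0.097, 0.995, -0.0]
force: [-1.3, 0.8, -0.4]
gripper_width: -0.004
```

```bash
python3 - <<'E'
from h import *
from plant import arm
s=arm.get_state(); print(s["eef_pos"],s["joint_pos"].round(2))
wb=p2w(cov(1.66,gap=20)); ov=wb.copy(); ov[2]=.345
for n,w in(("over",ov),("behind",wb)): print(n,delta(s,PP,w2p(w),25))
E
```

```text
[0.45529804 0.02942255 0.36652718] [-0.07  0.15  1.56 -0.    1.44 -1.44]
over (array([-17.73,  -2.75,  -0.06]), array([-0.   , -0.001, -0.004]), array([ 0.624 , -0.0317,  0.367 ]))
behind (array([-17.74,  -2.74,   7.52]), array([-0.   , -0.001, -0.004]), array([ 0.624 , -0.0317,  0.2912]))
```

Emit:
{"name": "drive_tool", "arguments": {
  "motion": [-17.7,-2.75,0,0,0,0,0,-17.7,-2.75,0,0,0,0,0,-17.7,-2.75,0,0,0,0,0,-17.7,-2.75,0,0,0,0,0,-17.7,-2.75,0,0,0,0,0,-17.7,-2.75,3,0,0,0,0,-17.7,-2.75,7.5,0,0,0,0,-17.7,-2.75,7.5,0,0,0,0]
}}

```text
time_s: 8.75
eef_pos: [0.6195, -0.03, 0.2866]
ee_rot: [-0.005, 0.096, 0.995, 0.0]
force: [-0.9, -1.5, 0.3]
gripper_width: 0.0
```

Emit:
{"name": "drive_tool", "arguments": {
  "motion": [0,0,0,0,0,0,0,0,0,0,0,0,0,0]
}}

```text
time_s: 8.95
eef_pos: [0.6238, -0.0307, 0.2949]
ee_rot: [0.001, 0.096, 0.995, 0.0]
force: [0.1, 0.2, 0.6]
gripper_width: 0.001
```

```bash
python3 - <<'E'
from h import *
from plant import arm
s=arm.get_state(); print(s["eef_pos"],s["force"])
for th in (1.64,1.5,1.35,1.2,1.05,.9,.75,.6,.45,.3,.15,.05,0,-.02): print(th,delta(s,PP,cov(th),25)[0], p2w(cov(th)).round(3))
E
```

```text
[ 0.6237642  -0.03066696  0.29489562] [0.13817191 0.21576565 0.58497054]
1.64 [ 2.1  -0.11  1.06] [ 0.603 -0.028  0.262]
1.5 [ 3.91 -0.11  1.31] [ 0.585 -0.024  0.26 ]
1.35 [ 5.79 -0.12  1.86] [ 0.567 -0.021  0.254]
1.2 [ 7.58 -0.12  2.68] [ 0.549 -0.017  0.246]
1.05 [ 9.22 -0.13  3.76] [ 0.533 -0.014  0.235]
0.9 [10.71 -0.13  5.08] [ 0.519 -0.011  0.222]
0.75 [12.07 -0.14  6.59] [ 0.505 -0.009  0.207]
0.6 [13.36 -0.14  8.27] [ 0.493 -0.006  0.19 ]
0.45 [14.67 -0.15 10.08] [ 0.48  -0.004  0.172]
0.3 [15.74 -0.15 11.98] [ 0.469 -0.002  0.153]
0.15 [16.25 -0.16 13.93] [ 0.464 -0.001  0.133]
0.05 [16.31 -0.16 15.24] [ 0.464 -0.001  0.12 ]
0 [16.26 -0.16 15.89] [ 0.464 -0.001  0.114]
-0.02 [16.24 -0.16 16.15] [ 0.465 -0.001  0.111]
```

Emit:
{"name": "drive_tool", "arguments": {
  "motion": [2.1,0,1.1,0,0,0,0,3.9,0,1.3,0,0,0,0,5.8,0,1.9,0,0,0,0,7.6,0,2.7,0,0,0,0,9.2,0,3.8,0,0,0,0,10.7,0,5.1,0,0,0,0,12.1,0,6.6,0,0,0,0,12.1,0,6.6,0,0,0,0]
}}

```text
time_s: 9.75
eef_pos: [0.5033, -0.0072, 0.2273]
ee_rot: [-0.0, 0.096, 0.995, 0.0]
force: [-0.1, -0.8, -0.1]
gripper_width: 0.0
```

```bash
python3 - <<'E'
from h import *
from plant import arm
import cv2
s=arm.get_state(); print(s["eef_pos"],s["force"])
for th in (.75,.6,.45,.3,.15,.05,0,-.02): print(th,delta(s,PP,cov(th),25)[0])
a=arm.get_image("scene")["img"][130:280,215:365]; cv2.imwrite("pics/s2.png",cv2.resize(a,None,fx=4,fy=4,interpolation=cv2.INTER_CUBIC))
E
```

```text
[ 0.50326271 -0.00716374  0.22734067] [-0.09443845 -0.82536797 -0.05048402]
0.75 [-0.23 -0.13 -0.13]
0.6 [ 1.06 -0.14  1.55]
0.45 [ 2.37 -0.14  3.37]
0.3 [ 3.43 -0.15  5.27]
0.15 [ 3.94 -0.15  7.22]
0.05 [ 3.99 -0.15  8.53]
0 [ 3.94 -0.15  9.18]
-0.02 [ 3.91 -0.15  9.44]
```

View pics/s2.png

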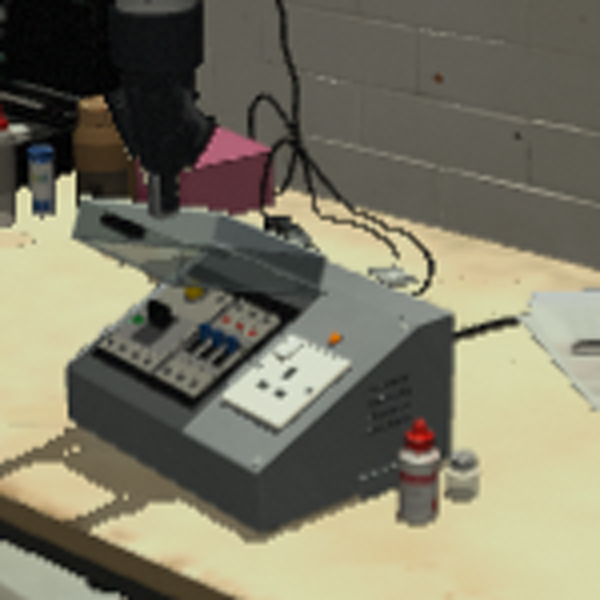

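The cover is partly folded, with its tab at (122,222) and the fingertip on its outer face. The black lever at (158,313) and the blue levers are up. I'll keep folding.

Emit:
{"name": "drive_tool", "arguments": {
  "motion": [1.1,0,1.6,0,0,0,0,2.4,0,3.4,0,0,0,0,3.4,0,5.3,0,0,0,0,3.9,0,7.2,0,0,0,0,4.0,0,8.2,0,0,0,0,4.0,0,8.7,0,0,0,0,4.0,0,8.9,0,0,0,0,4.0,0,8.9,0,0,0,0]
}}

```text
time_s: 10.6
eef_pos: [0.4661, 0.0002, 0.1384]
ee_rot: [0.001, 0.096, 0.995, 0.001]
force: [-0.2, 0.2, 0.5]
gripper_width: 0.003
```

```bash
python3 - <<'E'
from h import *
from plant import arm
s=arm.get_state(); print(s["eef_pos"],s["force"],tipnow(s,PP))
for th in (.05,0,-.02): print(th,delta(s,PP,cov(th),25)[0])
E
```

```text
[4.66148284e-01 1.59040629e-04 1.38402541e-01] [-0.15783996  0.18971891  0.5023825 ] [-45.6   3.   46.2]
0.05 [ 0.21 -0.15 -0.37]
0 [ 0.16 -0.15  0.28]
-0.02 [ 0.13 -0.15  0.54]
```

Press down in small steps until the force rises.

Emit:
{"name": "drive_tool", "arguments": {
  "motion": [0,0,0.2,0,0,0,0,0,0,0.4,0,0,0,0,0,0,0.4,0,0,0,0]
}}

```text
time_s: 10.9
eef_pos: [0.4653, 0.0003, 0.1339]
ee_rot: [0.0, 0.096, 0.995, 0.001]
force: [-1.3, -0.1, 0.5]
gripper_width: 0.001
```

Emit:
{"name": "drive_tool", "arguments": {
  "motion": [0,0,0.15,0,0,0,0,0,0,0.3,0,0,0,0,0,0,0.3,0,0,0,0]
}}

```text
time_s: 11.2
eef_pos: [0.4657, 0.0003, 0.1319]
ee_rot: [0.001, 0.096, 0.995, 0.001]
force: [-6.2, 0.3, 29.3]
gripper_width: -0.001
```

The force reached 29 N, so the cover is on its stop. I'll withdraw and look.

Emit:
{"name": "drive_tool", "arguments": {
  "motion": [0,0,-1,0,0,0,0,0,0,-5,0,0,0,0,4,0,-10,0,0,0,0,9,0,-12,0,0,0,0,9,0,-12,0,0,0,0,9,0,-12,0,0,0,0,9,0,-12,0,0,0,0]
}}

```text
time_s: 11.9
eef_pos: [0.3775, 0.0173, 0.2511]
ee_rot: [0.001, 0.096, 0.995, 0.001]
force: [0.2, -0.0, -0.4]
gripper_width: 0.001
```

```bash
python3 - <<'E'
from h import *
from plant import arm
import cv2
s=arm.get_state(); print(s["eef_pos"],s["force"])
a=arm.get_image("scene")["img"][130:280,215:365]; b=arm.get_image("top")["img"][145:245,225:345]
a=cv2.resize(a,(400,400),interpolation=cv2.INTER_CUBIC); b=cv2.resize(b,(400,333),interpolation=cv2.INTER_CUBIC)
b=cv2.copyMakeBorder(b,0,67,0,0,cv2.BORDER_CONSTANT); cv2.imwrite("pics/end.png",cv2.hconcat([a,b]))
print("tab closed: scene",(proj("scene",p2w((-70,1.5,32.5)))-[215,130])*400/150,"top",400+(proj("top",p2w((-70,1.5,32.5)))-[225,145])[0]*400/120,(proj("top",p2w((-70,1.5,32.5)))-[225,145])[1]*3.33)
E
```

```text
[0.3774977  0.0173265  0.25107403] [ 0.21775787 -0.01453024 -0.44500229]
tab closed: scene [ 75.64212215 239.06406115] top 520.3504102148249 305.97636891736056
```

View pics/end.png

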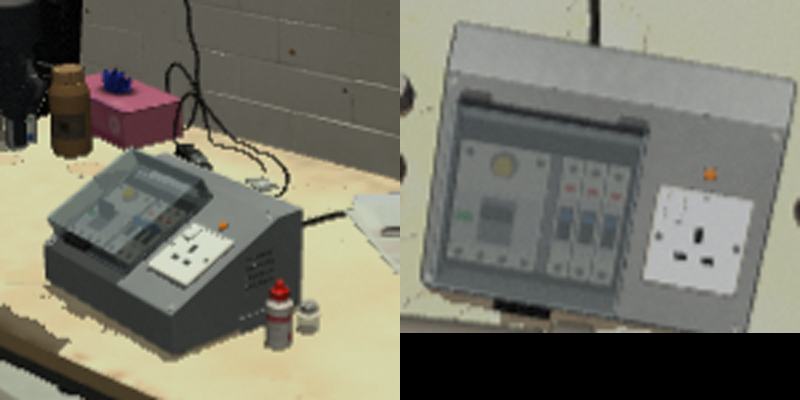

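The cover is shut: its tab is at (521,307) in the top view, against a predicted (520,306) for fully closed. Through the cover, the black lever at (497,208) and the blue levers are up, and the arm is clear.

```bash
python3 -c "
from plant import arm
print(arm.sign_off())"
```

```text
the job is handed in; nothing more can be done
None
```

The trip test is done and handed in at about 12 s of the 54 s limit. The sign-off gives no verdict, so what follows rests on the force readings and pictures.

- **Trip:** I pressed the yellow button about 6 mm with closed fingers. The wrist picture showed the black lever dropped.
- **Reset:** I pushed the lever up from below to its stop, where the force reached about 12 N, and backed off. The pictures after that show it staying up by itself.
- **Cover:** I folded it shut from behind and pressed it onto its stop at about 29 N. The tab then sat within about 1 pixel of its predicted closed position in the top view.
- **Last checks:** The black lever and all three blue levers are up. The button looks out, but I could only judge that by eye through the smoked cover. The arm is clear of everything and the force reads about zero. The bystanders I could see had not moved; the last picture was cropped to the box, so it did not show all of them.
- **Disagreement:** After the fast retract, the fingertip was up to about 6 mm off the commanded sideways position. I pushed the lever slightly off-centre, with no effect on the result.

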